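Hold the lamp's battery cap in the half-turn test position

ROBOT

A 6-joint arm with a two-finger parallel gripper is mounted at the origin on a cart in front of the work surface, level with it; the furniture and walls round the work are solid. World frame = base frame: x ahead of the robot, y to its left, z up, the work surface at z = 0. Lengths are in m, angles in rad, forces in N, time in s.
With the tool pointing down it reaches from about 0.3 to 0.85 m from the base axis. Payload 4.2 kg.
Tool frame: the origin (TCP) lies on the centre line of the jaws, within the pads' length; the fingertips stand 11 mm ahead of it and the grasp point (between the pads) lies 8 mm behind it; z points along the fingers, y is the direction in which the jaws open and shut (so a half turn about z gives the same grasp; the last joint's range is limited). The gripper opens to 91 mm and grips with 3 to 60 N. Pads are 32 mm wide; open, the fingers measure 118 mm over their backs; the gripper's body (76 mm by 178 mm) begins 60 mm behind the grasp point.
Start: joints at [-1.214, 0.32, 1.565, -0, 1.257, -0.02], TCP at [0.212, -0.535, 0.225] pointing down, gripper open.
Joint ranges: [-3.11, 3.11], [-0.84, 2.01], [0.21, 2.61], [-1.34, 4.49], [0.05, 2.63], [-2.56, 2.56]. Speed limits (rad/s): [2.57, 2.57, 3.14, 3.14, 3.14, 3.14].

INTERFACE

Orientations are given as a 3x3 rotation matrix whose columns are the frame's x, y, z axes.
In Python, from plant import robot gives the robot as it stands.
- The arm moves only by the shell command python3 -m handwheel 'ROWS'. ROWS is JSON, a list that holds one entry, the list of rows, each a list of 5 numbers: the shift along the tool's x, y, z in mm, then the turn about the tool's z in rad, then the closure, from 0 (fully open) to 1 (shut). A call has exactly 5 rows; each row is the pose to reach, as a shift and turn from the pose measured when the call began, along the tool's axes at that moment; what a row does not reach only later rows make up. A row lasts 1/8 s, in which the tool goes at most 62.5 mm and 10.7 degrees, less where a joint would pass 70% of its speed; a pose out of reach is approached as far as the arm can. A call with a gripper value outside its range is refused whole. The fingers move at their own pace and stop on an object; the grip force is fixed at half the most. Time passes only in rows, so rows that repeat a pose let the fingers close, or fill a call up. It gives the time, the measured TCP pose, the force and the opening at its end, in the units of the state.
- robot.read_state(): the state, without advancing time (a new reading comes with each control period).
- robot.camera(name): name is "side" or "top"; returns a dict with "color" (480x640x3 uint8, red, green, blue), "range_z" (480x640 float32, m along the optical axis (not along the pixel's ray), 0 where there is no reading), "mtx" (3x3 intrinsics, pixels), "pose" (4x4, takes a point from camera to world coordinates). Camera axes: x right, y down, z forward; pixel columns grow to the right and rows downward; lengths in m; the calibration is good to about 2 mm. A picture is of the moment at which its call begins.
- robot.hand_in(): hands the job in, once; it reports no verdict.
The state is a dict: "time_s": time; "joints": joint angles; "joint_vel": joint speeds; "tau": joint torques, N m; "position": TCP position; "eef_rot": TCP orientation; "contact_force": force on the tool from outside, world axes, zero at the start; "moment": the same for the moment, N m; "grip_width": finger opening in m.
Only numpy, scipy, OpenCV 4.12 (cv2) and the standard library are available. Lean on these libraries where they do the work, as an engineer would, in place of code of your own. Each camera call takes 0.05 s, during which the arm holds its last target.

TASK

Pick up the bayonet battery cap by its black wing grip and lower it into the green counter lamp, lugs down the two slots at the white marks, until its sprung foot lands on the battery and its flange is pushed down onto the rim. Then turn it clockwise half-way to the lock, its pointer at the yellow mark, without going on into the click of the lock at the red mark. Finish while still holding the cap there, gripped, pushed fully down and half-turned, for the contact to be checked (let go, it springs up), and leave the soap, ribbon spool, candle and matchbox where they stand.

Things in the scene. Friction and masses are not known exactly. Their poses are not given: they have to be found in the camera images.
- lamp: Green counter lamp body, fixed, an upright tube 84 mm across, 90 mm high, with a white light window, on a black foot 96 mm across. Origin: centre of its underside, z up. Its mouth (top at 90 mm) has an aluminium lip 12 mm thick, bore 53 mm, with two slots at the lamp's +x and -x, 15 mm wide. Under the lip tracks run from the slots clockwise seen from above; the other way is walled off.
- lamp_slot (a point): On the lamp's rim, 39.5 mm from its axis, at the +x slot (white mark; another at -x). The slots let lugs pass that reach 31 mm from the axis. Lugs in the slots means the cap's x axis lies along the lamp's x axis, either way round.
- lamp_half (a point): Yellow mark on the rim (another opposite it), 40 degrees clockwise from the slot: the half-turn test position of the cap's pointer.
- lamp_lock (a point): Red mark on the rim (another opposite it), 80 degrees clockwise from the slot: the lock, and the end of the track. From about 50 degrees on, a lug pushes on a sprung ball that clicks behind it near 77 degrees.
- cap: Loose bayonet cap, about 0.14 kg, standing upright. Origin: centre of its underside, z up. Aluminium skirt (tube, 50 mm across, 28 mm high) with two brass lugs at the cap's +x and -x (8 mm wide, 2 to 10 mm above the underside, reaching 31 mm from the axis); above it a green flange 76 mm across from 28 to 34 mm with white pointers over the lugs. Same either way round (half a turn).
- cap_grip (a point): Middle of the cap's black wing grip, on its axis, 50 mm above its underside. The grip is 48 mm long along the cap's x, 16 mm thick along its y (pinch it so), and runs from 34 to 63 mm above the underside. Fully down, the flange sits on the rim and the cap's origin is 62 mm above the lamp's. If let go after turning, the cap springs up 6 mm, until its lugs meet the lip.
- cell: Black and copper battery cell, fixed upright in the middle of the lamp, 30 mm across and 66 mm high. Origin: centre of its underside. Its top stands 76 to 84 mm above the lamp's underside and fits inside the cap's skirt (38 mm inside).
- cap_foot (a joint): Sprung foot of the cap (22 mm brass disc inside the skirt): how far it is pushed up into the cap, m. 0 = free, its face 3 mm above the cap's underside; at most 0.022. 400 N/m with 1.2 N preload. A red pin rises from the top of the wing grip as it does. It starts to read when the foot lands on the cell and reads 11 to 19 mm with the cap fully down (5 to 9 N).
- soap: Wrapped green-white soap bar, 53x78x28 mm, bystander. Origin: centre of its underside.
- spool: Spool of red ribbon, 59 mm across, 26 mm high, bystander. Origin: centre of its underside.
- candle: Candle in a glass jar, 76 mm across, 90 mm high, bystander. Origin: centre of its underside.
- matches: Matchbox, 36x53x16 mm, bystander. Origin: centre of its underside.

How it is judged:
On the way, in this order (a step that is already met when the one before it is completed fails the run):
1. the lugs are in the slots and the sprung foot has landed on the cell (value of joint cap_foot above 0.001 m and horizontal distance between cap and lamp below 0.006 m and z of cap in the frame of lamp between 0.055 and 0.085 m and angle between the x axis of cap and the x axis of lamp, either way round below 0.3 rad).
2. the cap is pushed fully down with the lugs still under the slots (z of cap in the frame of lamp below 0.065 m and horizontal distance between cap and lamp below 0.005 m and angle between the x axis of cap and the x axis of lamp, either way round below 0.3 rad).
At the end, for the whole second after the job is handed in: The cap is in the lamp, centred within 5 mm, upright within 0.08 rad, pushed down to within 3 mm of fully seated with the foot pressed at least 6 mm, turned 30 to 50 degrees (0.52 to 0.87 rad) clockwise from the slots, still, and still gripped by the fingers (more than 2 N) (horizontal distance between cap and lamp below 0.005 m and z of cap in the frame of lamp between 0.058 and 0.065 m and angle between cap's own z axis and vertical below 0.08 rad and angle between the x axis of cap and the x axis of lamp, either way round between 0.52 and 0.87 rad and value of joint cap_foot above 0.006 m and contact force between the fingers and cap above 2 N and angular speed of cap below 0.15 rad/s); the arm keeps its last pose, push and grip.
It fails at once if the cap was turned into the lock (more than 58 degrees) (angle between the x axis of cap and the x axis of lamp, either way round above 1.01 rad and z of cap in the frame of lamp below 0.075 m and horizontal distance between cap and lamp below 0.01 m).
It fails at once if the soap, spool, candle or matchbox was pushed away (25 mm) (distance of any of soap, spool, candle, matches from where it was at the start of the episode above 0.025 m).
It also fails if it takes over 43 s, if anything falls off the work surface, if the arm or the gripper's body presses on something with over 40 N, if the wrist force passes 120 N, or if a joint passes its speed limit or range.

## Working session

There is one attempt and no reset: what is moved stays moved. The work goes in short steps, Python scripts to look and compute and a shell command to move; the robot and the scene stay as the last step left them, time stands still between calls to the robot, and variables do not carry over. Pictures are saved under pics/ and viewed, and the job is handed in when it is done.

```bash
mkdir -p pics; ls
cat > h.py <<'E'
import numpy as np,cv2
from plant import robot
def shot(n,f):
    c=robot.camera(n); cv2.imwrite('pics/'+f,c['color'][:,:,::-1]); np.savez('pics/'+f+'.npz',**{k:c[k] for k in('color','range_z','mtx','pose')}); return c
def cloud(c):
    z=c['range_z']; K=c['mtx']; v,u=np.mgrid[:480,:640]
    p=np.stack([(u-K[0,2])/K[0,0]*z,(v-K[1,2])/K[1,1]*z,z],-1)
    w=p@c['pose'][:3,:3].T+c['pose'][:3,3]; w[z==0]=np.nan
    return w
E
python3 - <<'E'
from h import *
for n in('top','side'):
    c=shot(n,n+'0.png'); print(c['mtx'],c['pose'])
s=robot.read_state(); print(s)
E
```

```text
pics
[[437.56821499   0.         324.89787622]
 [  0.         437.56821499 236.84335907]
 [  0.           0.           1.        ]] [[ 1.57107146e-04 -9.92570791e-01  1.21668399e-01  4.19289022e-01]
 [-9.99784866e-01 -2.67945173e-03 -2.05679717e-02 -7.49882972e-02]
 [ 2.07411725e-02 -1.21638992e-01 -9.92357677e-01  9.47734331e-01]
 [ 0.00000000e+00  0.00000000e+00  0.00000000e+00  1.00000000e+00]]
[[608.28712144   0.         315.073467  ]
 [  0.         608.28712144 247.69379902]
 [  0.           0.           1.        ]] [[-0.9946769  -0.07555044  0.07007139  0.48498175]
 [-0.10240838  0.64944038 -0.75348505  0.67922385]
 [ 0.01141894 -0.75665007 -0.65372034  0.72507345]
 [ 0.          0.          0.          1.        ]]
{'time_s': 0.1, 'joints': array([-1.21398288e+00,  3.20255245e-01,  1.56556528e+00, -1.86521837e-05,
        1.25740073e+00, -2.00179712e-02]), 'joint_vel': array([-0.00071144, -0.00196921, -0.00213182, -0.00100697,  0.00044283,
        0.00185262]), 'tau': array([-5.87077011e-04, -4.13334203e+01, -2.32509774e+01,  7.29553937e-02,
        4.22170619e-02, -5.03237311e-05]), 'position': array([ 0.21141865, -0.53424959,  0.22418547]), 'eef_rot': array([[ 9.29833147e-01,  3.67980945e-01, -5.85482381e-04],
       [ 3.67981411e-01, -9.29831905e-01,  1.51983057e-03],
       [ 1.48684908e-05, -1.62863547e-03, -9.99998674e-01]]), 'contact_force': array([-0.43832825,  0.46474367,  0.69610572]), 'moment': array([ 0.02342241, -0.01756675, -0.01257327]), 'grip_width': 0.09093019300261217}
```

View pics/top0.png

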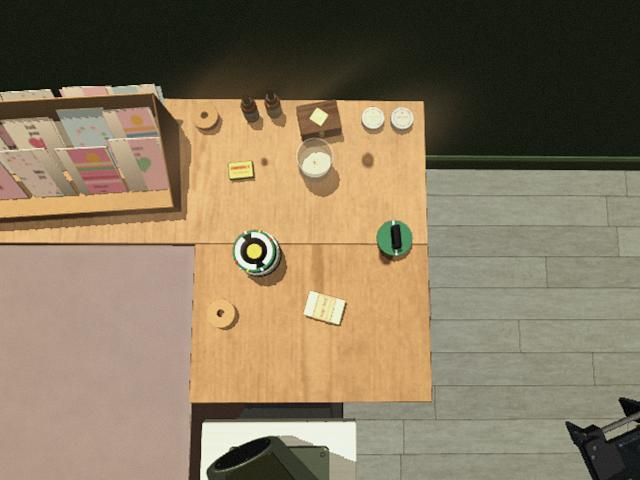

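View pics/side0.png

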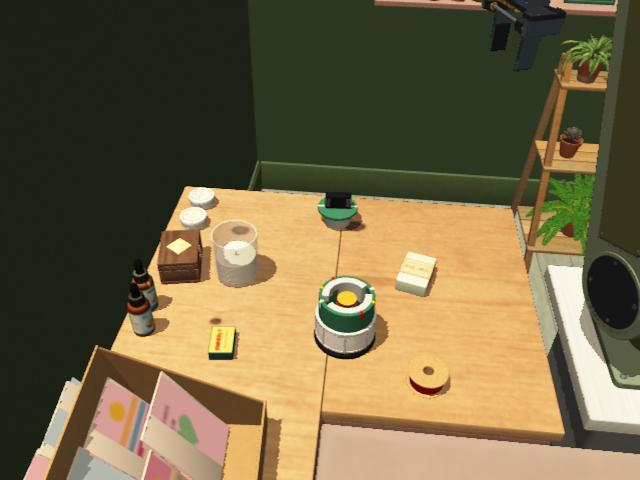

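The top picture shows the cap at about (396,238) and the lamp at about (256,251). The soap is at (325,308), the candle at (315,158), the spool at (221,314) and the matchbox at (241,170). Next I'll zoom in and measure.

Run:
```python
from h import *
d=np.load('pics/top0.png.npz'); c={k:d[k] for k in d}; w=cloud(c); im=c['color']
a=cv2.resize(im[215:290,220:295],(400,400),interpolation=cv2.INTER_CUBIC); b=cv2.resize(im[205:270,362:427],(400,400),interpolation=cv2.INTER_CUBIC)
cv2.imwrite('pics/z0.png',np.hstack([a,b])[:,:,::-1])
def sel(u0,u1,v0,v1,z0,z1):
    p=w[v0:v1,u0:u1].reshape(-1,3); return p[(p[:,2]>z0)&(p[:,2]<z1)]
for nm,r in dict(capgrip=(370,425,210,270,.05,.08),flange=(370,425,210,270,.026,.042),lamprim=(225,290,220,285,.083,.097),cell=(245,268,240,262,.06,.088)).items():
    p=sel(*r); x=p[:,:2].astype(np.float32); print(nm,len(p),np.median(p[:,2]),p[:,:2].mean(0),(p.min(0)+p.max(0))/2,p.max(0)-p.min(0),cv2.minEnclosingCircle(x),cv2.minAreaRect(x))
    if nm=='capgrip':
        q=x-x.mean(0);e,V=np.linalg.eigh(q.T@q);print('axis',V[:,1],np.degrees(np.arctan2(V[1,1],V[0,1])),np.sqrt(e/len(x)*12))
# colors on the rim
hsv=cv2.cvtColor(im,cv2.COLOR_RGB2HSV)
for v in range(225,285):
  for u in range(228,285):
    h,s,val=hsv[v,u]
    if w[v,u,2]>.08 and s>120 and val>90 and (h<35 or h>170): print(u,v,'hsv',h,s,val,w[v,u].round(4))
```

```text
capgrip 199 0.0631722654399558 [ 0.53060056 -0.23849563] [ 0.53127995 -0.23996381  0.05894918] [0.04791923 0.02044354 0.01660437] ((0.5312626361846924, -0.23905126750469208), 0.024524662643671036) ((0.5312123894691467, -0.23987512290477753), (0.04792408272624016, 0.01749923825263977), 4.18373966217041)
axis [-0.99804425 -0.06251179] -176.41599 [0.01687029 0.04822421]
flange 776 0.03479836403488851 [ 0.52997898 -0.23788322] [ 0.53062071 -0.23898771  0.03548328] [0.07476398 0.07452293 0.01161775] ((0.5309232473373413, -0.23933686316013336), 0.0378611758351326) ((0.5309525728225708, -0.23950880765914917), (0.07450518012046814, 0.0743032693862915), 23.43707847595215)
lamprim 955 0.09037686467836392 [0.49757264 0.04831636] [0.49758763 0.04853218 0.08896098] [0.08140405 0.08284618 0.01187672] ((0.49772319197654724, 0.04831882193684578), 0.04254033789038658) ((0.4973483383655548, 0.04838082939386368), (0.08116491883993149, 0.0827445238828659), 1.570670485496521)
cell 210 0.08369069867963785 [0.49757633 0.04746245] [0.4977791  0.04656907 0.07432278] [0.04145391 0.04348217 0.02695508] ((0.498
[... 8837 characters left out ...]
5  0.0414 0.081 ]
252 258 hsv 23 156 157 [0.483  0.0512 0.0814]
236 261 hsv 5 182 198 [0.4764 0.0808 0.0909]
237 261 hsv 7 147 181 [0.4762 0.0784 0.0936]
235 262 hsv 5 180 228 [0.4744 0.0827 0.091 ]
236 262 hsv 1 209 240 [0.4745 0.0809 0.09  ]
237 262 hsv 2 216 194 [0.4744 0.0787 0.0912]
235 263 hsv 8 168 217 [0.4724 0.0824 0.0924]
236 263 hsv 4 193 180 [0.4725 0.0808 0.0906]
237 263 hsv 18 133 121 [0.4726 0.0791 0.0891]
247 269 hsv 32 160 213 [0.4609 0.0592 0.0898]
248 269 hsv 30 134 232 [0.4609 0.0573 0.0898]
247 270 hsv 30 178 238 [0.4589 0.059  0.091 ]
248 270 hsv 29 186 206 [0.4588 0.0567 0.0933]
247 271 hsv 28 158 216 [0.4569 0.0589 0.0916]
248 271 hsv 27 191 159 [0.457  0.0575 0.088 ]
```

View pics/z0.png

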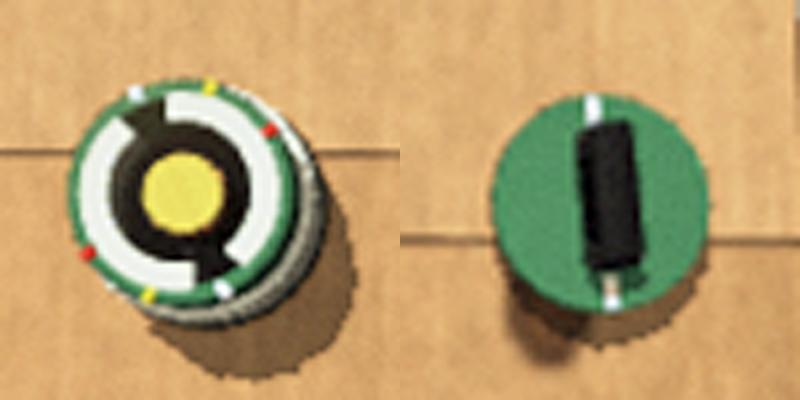

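Both mark pairs agree: the lamp centre is at about (0.4975, 0.048). The yellow mark is at −15.1° and the red at −55.2°, so the slot is at +24.9°. The cap is at about (0.531, −0.239), with its x axis at about 4.7°. Marks, rim and grip heights (0.090, 0.063) match the given sizes. Moving above the cap.

```bash
python3 -m handwheel '[[[57,-22,0,0.06,0],[115,-44,0,0.12,0],[173,-67,0,0.18,0],[231,-89,0,0.24,0],[289,-112,0,0.295,0]]]'
cat > d.py <<'E'
import sys
from h import *
# target x,y,z, tool-x angle deg (world)
x,y,z,a=map(float,sys.argv[1:5]); s=robot.read_state(); R=s['eef_rot']
cur=np.degrees(np.arctan2(R[1,0],R[0,0])); d=R.T@(np.array([x,y,z])-s['position'])
print('t',s['time_s'],'pos',s['position'].round(4),'ang',round(cur,2),'F',s['contact_force'].round(2),'M',s['moment'].round(2),'w',round(s['grip_width'],4),'j',s['joints'].round(2))
print('tool mm',(d*1000).round(1),'turn',round(np.radians((cur-a+180)%360-180),4),'tilt',np.degrees(np.arccos(-R[2,2])).round(2))
E
python3 d.py .531 -.239 .12 4.7
```

```text
time_s: 0.72
position: [0.4401, -0.3222, 0.2241]
eef_rot: [[0.997, 0.08, -0.001], [0.08, -0.997, 0.002], [-0.001, -0.002, -1.0]]
contact_force: [0.8, -0.3, 1.1]
grip_width: 0.0911
t 0.725 pos [ 0.4401 -0.3222  0.2241] ang 4.58 F [ 0.82 -0.26  1.07] M [-0.04 -0.06 -0.02] w 0.0911 j [-0.65  0.27  1.63  0.    1.24  0.84]
tool mm [ 97.4 -75.5 104.2] turn -0.0022 tilt 0.1
```

```bash
python3 -m handwheel '[[[40,-31,20,0,0],[80,-62,50,0,0],[97,-75,80,0,0],[97,-75,104,0,0],[97,-75,104,0,0]]]'; python3 d.py .531 -.239 .047 4.7; python3 -c "
from h import *
c=shot('side','s1.png');c=shot('top','t1.png')"
```

```text
time_s: 1.35
position: [0.5293, -0.2385, 0.1179]
eef_rot: [[0.997, 0.08, -0.006], [0.08, -0.997, 0.004], [-0.006, -0.004, -1.0]]
contact_force: [-0.7, -0.9, -0.2]
grip_width: 0.091
t 1.35 pos [ 0.5293 -0.2385  0.1179] ang 4.61 F [-0.69 -0.91 -0.16] M [ 0.02  0.02 -0.01] w 0.091 j [-0.44  0.42  1.7   0.    1.03  1.05]
tool mm [ 2.   0.9 70.9] turn -0.0015 tilt 0.41
```

View pics/s1.png

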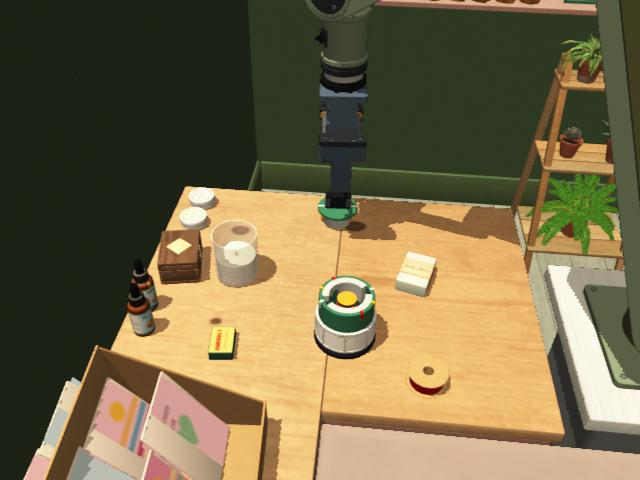

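The gripper stands over the cap at about (340,200), with the jaws across the wing. Descending.

```bash
python3 -m handwheel '[[[2,1,20,0,0],[2,1,40,0,0],[2,1,58,0,0],[2,1,70,0,0],[2,1,71,0,0]]]'; python3 d.py .531 -.239 .047 4.7
```

```text
time_s: 2.08
position: [0.5328, -0.2409, 0.0497]
eef_rot: [[0.997, 0.079, -0.001], [0.079, -0.997, 0.001], [-0.0, -0.001, -1.0]]
contact_force: [0.5, 0.1, -0.3]
grip_width: 0.0911
t 2.075 pos [ 0.5328 -0.2409  0.0497] ang 4.53 F [ 0.49  0.13 -0.27] M [0.02 0.01 0.03] w 0.0911 j [-0.44  0.49  1.77  0.    0.88  1.05]
tool mm [-1.6 -2.   2.7] turn -0.003 tilt 0.08
```

```bash
python3 -m handwheel '[[[-1.5,-2,2.5,0,0],[-1.5,-2,2.5,0,0],[-1.5,-2,2.5,0,1],[-1.5,-2,2.5,0,1],[-1.5,-2,2.5,0,1]]]'; python3 d.py .531 -.239 .047 4.7; python3 -m handwheel '[[[0,0,0,0,1],[0,0,0,0,1],[0,0,0,0,1],[0,0,0,0,1],[0,0,0,0,1]]]'; python3 d.py .531 -.239 .2 4.7
```

```text
time_s: 2.7
position: [0.5312, -0.239, 0.0473]
eef_rot: [[0.997, 0.079, -0.0], [0.079, -0.997, 0.001], [-0.0, -0.001, -1.0]]
contact_force: [0.2, 0.2, -0.8]
grip_width: 0.064
t 2.7 pos [ 0.5312 -0.239   0.0473] ang 4.53 F [ 0.24  0.18 -0.79] M [-0.04  0.03  0.02] w 0.064 j [-0.44  0.49  1.78  0.    0.87  1.05]
tool mm [-0.2 -0.   0.3] turn -0.003 tilt 0.08
time_s: 3.32
position: [0.5313, -0.2393, 0.0474]
eef_rot: [[0.997, 0.079, -0.0], [0.079, -0.997, 0.001], [0.0, -0.001, -1.0]]
contact_force: [0.3, 0.8, -1.7]
grip_width: 0.0163
t 3.325 pos [ 0.5313 -0.2393  0.0474] ang 4.54 F [ 0.3   0.76 -1.65] M [ 0.08  0.02 -0.05] w 0.0163 j [-0.44  0.49  1.78  0.    0.87  1.05]
tool mm [  -0.3   -0.4 -152.6] turn -0.0027 tilt 0.04
```

Gripped at 16.3 mm opening, which matches the 16 mm wing. Lifting and checking the cap in the hand.

```bash
python3 -m handwheel '[[[0,0,-30,0,1],[0,0,-70,0,1],[0,0,-110,0,1],[0,0,-130,0,1],[0,0,-130,0,1]]]'; python3 d.py .4975 .048 .2 24.9; python3 -c "
from h import *
c=shot('side','s2.png')
cv2.imwrite('pics/s2z.png',cv2.resize(c['color'][80:240,240:440],(800,640))[:600,:,::-1])"
```

```text
time_s: 3.95
position: [0.532, -0.2397, 0.1788]
eef_rot: [[0.997, 0.079, 0.003], [0.079, -0.997, -0.001], [0.003, 0.001, -1.0]]
contact_force: [-0.2, -0.3, -3.3]
grip_width: 0.016
t 3.95 pos [ 0.532  -0.2397  0.1788] ang 4.54 F [-0.23 -0.25 -3.26] M [-0.    0.08  0.01] w 0.016 j [-0.44  0.36  1.62  0.    1.16  1.05]
tool mm [ -11.6 -289.5  -21.5] turn -0.3554 tilt 0.18
```

View pics/s2z.png

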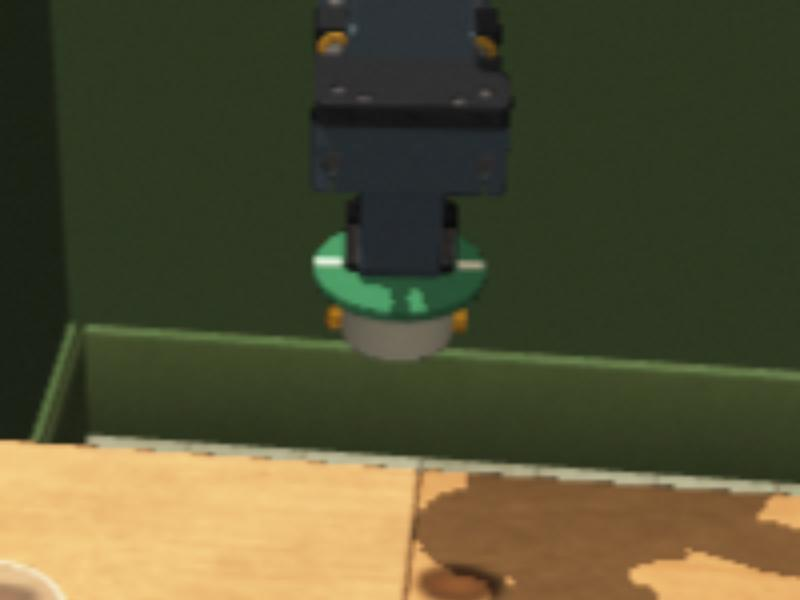

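The cap hangs level, with its pointers and brass lugs along the jaw faces. The clearance over the lamp is enough, so I'm carrying it across.

```bash
python3 -m handwheel '[[[-2,-45,-2,-0.07,1],[-4,-100,-5,-0.14,1],[-7,-155,-5,-0.21,1],[-9,-210,-5,-0.28,1],[-11,-255,-5,-0.35,1]]]'; python3 d.py .4975 .048 .18 24.9
```

```text
time_s: 4.62
position: [0.4984, 0.016, 0.1806]
eef_rot: [[0.908, 0.419, -0.004], [0.419, -0.908, 0.001], [-0.003, -0.002, -1.0]]
contact_force: [-0.2, 0.2, -1.0]
grip_width: 0.0161
t 4.625 pos [0.4984 0.016  0.1806] ang 24.76 F [-0.19  0.24 -1.  ] M [ 0.   -0.04  0.02] w 0.0161 j [0.01 0.24 1.8  0.   1.11 1.15]
tool mm [ 12.6 -29.5   0.6] turn -0.0025 tilt 0.21
```

```bash
python3 -m handwheel '[[[6,-15,0,0,1],[12.5,-29.5,0.5,0,1],[12.5,-29.5,0.5,0,1],[12.5,-29.5,0.5,0,1],[12.5,-29.5,0.5,0,1]]]'; python3 d.py .4975 .048 .18 24.9
python3 - <<'E'
from h import *
for n in('side','top'):
    c=shot(n,n[0]+'3.png'); w=cloud(c)
    p=w.reshape(-1,3); hsv=cv2.cvtColor(c['color'],cv2.COLOR_RGB2HSV).reshape(-1,3)
    near=(np.hypot(p[:,0]-.4975,p[:,1]-.048)<.06)
    g=near&(p[:,2]>.155)&(p[:,2]<.175)&(hsv[:,0]>50)&(hsv[:,0]<90)&(hsv[:,1]>90)
    q=p[g]; print(n,len(q)); 
    if len(q)>30:
        print(q.min(0),q.max(0),cv2.minEnclosingCircle(q[:,:2].astype(np.float32)),np.median(q[:,2]))
    wh=near&(p[:,2]>.155)&(p[:,2]<.175)&(hsv[:,1]<60)&(hsv[:,2]>130)
    print('white',p[wh].round(4)[:20])
c=np.load('pics/s3.png.npz');cv2.imwrite('pics/s3z.png',cv2.resize(c['color'][190:350,250:450],(750,600))[:,:,::-1])
E
```

```text
time_s: 5.25
position: [0.4976, 0.0471, 0.1801]
eef_rot: [[0.909, 0.417, -0.003], [0.417, -0.909, 0.001], [-0.003, -0.002, -1.0]]
contact_force: [-0.0, 0.8, -2.3]
grip_width: 0.0159
t 5.25 pos [0.4976 0.0471 0.1801] ang 24.67 F [-0.    0.78 -2.3 ] M [-0.11  0.04  0.01] w 0.0159 j [0.07 0.24 1.8  0.   1.11 1.21]
tool mm [ 0.3 -0.9  0.1] turn -0.0039 tilt 0.2
side 816
[0.4590892  0.02502529 0.16257179] [0.53225116 0.08573492 0.17127566] ((0.4957260489463806, 0.049008481204509735), 0.037701644003391266) 0.16792169193373213
white [[0.4681 0.0332 0.1699]
 [0.4666 0.0308 0.168 ]
 [0.4653 0.0325 0.1695]
 [0.4639 0.0323 0.1695]
 [0.4708 0.0341 0.1685]
 [0.4694 0.0354 0.1698]
 [0.468  0.0346 0.1692]
 [0.4666 0.0343 0.1691]
 [0.4653 0.0359 0.1706]
 [0.4638 0.0338 0.169 ]
 [0.4707 0.0364 0.1687]
 [0.4693 0.0375 0.1698]
 [0.4679 0.0366 0.1691]
 [0.4666 0.0375 0.1701]
 [0.5233 0.0592 0.1704]
 [0.5219 0.0596 0.1709]
 [0.5207 0.0574 0.1691]
 [0.5194 0.0556 0.1677]
 [0.5287 0.0598 0.1686]
 [0.5273 0.0603 0.1691]]
top 78
[0.46602206 0.01233909 0.16389012] [0.52682798 0.02989163 0.17148171] ((0.4964250326156616, 0.028299272060394287), 0.030506378039717674) 0.16770745757052652
white [[0.5036 0.0107 0.1669]]
```

View pics/s3z.png

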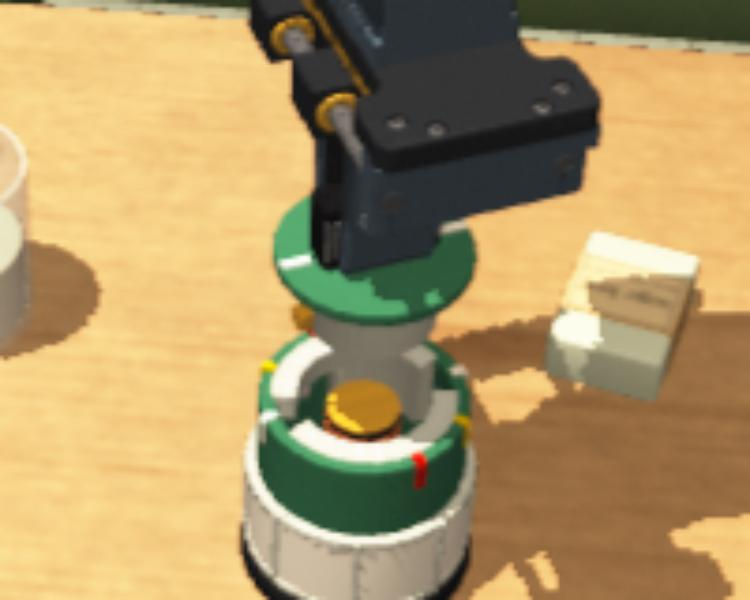

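View pics/t3.png

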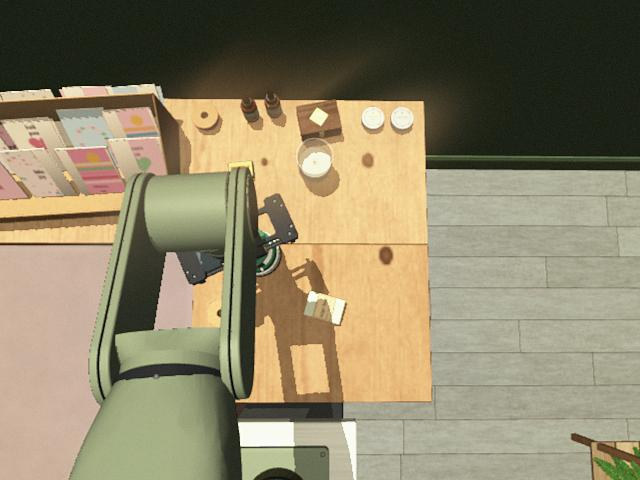

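Run:
```python
from h import *
d=np.load('pics/side0.png.npz'); c={k:d[k] for k in d}; w=cloud(c); p=w.reshape(-1,3); hsv=cv2.cvtColor(c['color'],cv2.COLOR_RGB2HSV).reshape(-1,3)
near=(np.hypot(p[:,0]-.4975,p[:,1]-.048)<.06)&(p[:,2]>.08)&(p[:,2]<.096)
rim=p[near&(p[:,2]>.085)]; print('rim',rim.min(0),rim.max(0),cv2.minEnclosingCircle(rim[:,:2].astype(np.float32)),np.median(rim[:,2]))
def grp(m,nm):
    q=p[m]
    if len(q)<2: return print(nm,len(q))
    _,l,ce=cv2.kmeans(q[:,:2].astype(np.float32),2,None,(3,50,1e-5),5,cv2.KMEANS_PP_CENTERS)
    dd=ce[0]-ce[1]; print(nm,len(q),ce,'mid',ce.mean(0),'ang',np.degrees(np.arctan2(dd[1],dd[0]))%180,np.hypot(*dd))
r=np.hypot(p[:,0]-.4975,p[:,1]-.048); n2=near&(r>.035)&(p[:,2]>.087); H,S,V=hsv.T
grp(n2&(S>120)&(V>90)&(H>18)&(H<35),'yellow'); grp(n2&(S>120)&(V>90)&((H<10)|(H>170)),'red'); 
grp(n2&(S<60)&(V>150)&(r>.037),'white')
# white pointers on cap in hand, side view
d=np.load('pics/s3.png.npz'); c={k:d[k] for k in d}; w=cloud(c); p=w.reshape(-1,3); hsv=cv2.cvtColor(c['color'],cv2.COLOR_RGB2HSV).reshape(-1,3);H,S,V=hsv.T
grp((np.hypot(p[:,0]-.4957,p[:,1]-.048)<.04)&(p[:,2]>.16)&(p[:,2]<.174)&(S<60)&(V>130),'pointers')
# flange fit: circle r=.038 boundary
fl=(np.hypot(p[:,0]-.4957,p[:,1]-.048)<.05)&(p[:,2]>.164)&(p[:,2]<.173)&((H>50)&(H<90)&(S>90)|(S<60)&(V>130))
q=p[fl][:,:2].astype(np.float32); h=cv2.convexHull(q)[:,0]
h=h[h[:,1]>.045]
from scipy.optimize import least_squares
f=least_squares(lambda a:np.hypot(h[:,0]-a[0],h[:,1]-a[1])-.0378,[.4957,.048],loss='soft_l1',f_scale=.0005); print('flange fit',f.x,np.abs(f.fun).max(),len(h))
d=np.load('pics/side0.png.npz'); h=cv2.convexHull(rim[:,:2].astype(np.float32))[:,0]
f=least_squares(lambda a:np.hypot(h[:,0]-a[0],h[:,1]-a[1])-a[2],[.4957,.048,.042],loss='soft_l1',f_scale=.0005); print('rim fit',f.x,np.abs(f.fun).max(),len(h))
```

```text
rim [0.45421042 0.00595213 0.08500047] [0.53700332 0.09196371 0.09479596] ((0.4952292740345001, 0.04899902269244194), 0.0433230958878994) 0.09081480927557223
yellow 28 [[0.45731857 0.05404131]
 [0.534267   0.03789926]] mid [0.4957928  0.04597028] ang 168.15244 0.078623325
red 23 [[0.4727541  0.08148716]
 [0.5183571  0.01623419]] mid [0.49555558 0.04886067] ang 124.94835 0.07960895
white 49 [[0.51947176 0.06695148]
 [0.47278878 0.03154119]] mid [0.4961303  0.04924633] ang 37.181282 0.058593422
pointers 40 [[0.5242692  0.06081638]
 [0.4673062  0.03463396]] mid [0.4957877  0.04772517] ang 24.685345 0.06269214
flange fit [0.4953873  0.04820651] 0.0017073570001946564 17
rim fit [0.49542745 0.04864627 0.04220799] 0.0013857163669145078 35
```

In the side camera, which has its own offset of about 2 mm, the cap is 0 mm off in x and about −0.8 mm off in y from the lamp. The TCP reading gives the same −0.9 mm. The pointer angle is 24.7° against 24.9° for the slot. I'll correct that and lower to just above the rim.

```bash
python3 -m handwheel '[[[0.3,-0.9,10,-0.004,1],[0.3,-0.9,25,-0.004,1],[0.3,-0.9,37,-0.004,1],[0.3,-0.9,37,-0.004,1],[0.3,-0.9,37,-0.004,1]]]'; python3 d.py .4975 .048 .127 24.9
```

```text
time_s: 5.98
position: [0.4975, 0.0484, 0.1432]
eef_rot: [[0.907, 0.421, -0.003], [0.421, -0.907, 0.001], [-0.002, -0.002, -1.0]]
contact_force: [-0.0, -0.1, -1.3]
grip_width: 0.0161
t 5.975 pos [0.4975 0.0484 0.1432] ang 24.92 F [-0.03 -0.15 -1.27] M [-0.   -0.03  0.02] w 0.0161 j [0.07 0.27 1.85 0.   1.02 1.21]
tool mm [-0.1  0.3 16.2] turn 0.0004 tilt 0.19
```

```bash
python3 -m handwheel '[[[0,0.3,4,0,1],[0,0.3,8,0,1],[0,0.3,12,0,1],[0,0.3,15,0,1],[0,0.3,15,0,1]]]'; python3 d.py .4975 .048 .109 24.9
python3 - <<'E'
from h import *
c=shot('side','s4.png');cv2.imwrite('pics/s4z.png',cv2.resize(c['color'][190:350,250:450],(750,600))[:,:,::-1])
E
```

```text
time_s: 6.6
position: [0.4974, 0.0481, 0.1279]
eef_rot: [[0.907, 0.421, -0.004], [0.421, -0.907, 0.001], [-0.003, -0.002, -1.0]]
contact_force: [0.3, 0.4, -2.1]
grip_width: 0.016
t 6.6 pos [0.4974 0.0481 0.1279] ang 24.92 F [ 0.35  0.36 -2.1 ] M [ 0.01 -0.03  0.03] w 0.016 j [0.07 0.29 1.88 0.   0.98 1.21]
tool mm [ 0.1  0.1 18.9] turn 0.0004 tilt 0.22
```

View pics/s4z.png

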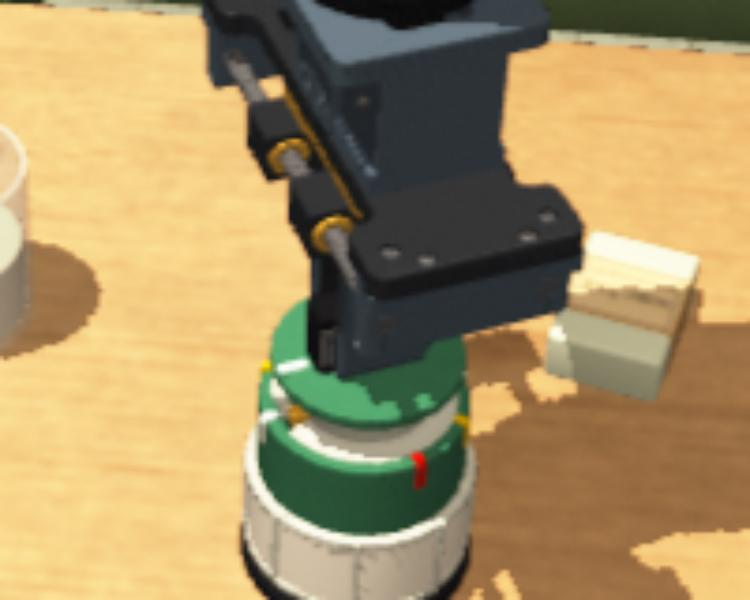

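The skirt has entered the bore with no contact force, and the lug is going into the slot at the white mark (about (290,412)). Continuing down.

```bash
python3 -m handwheel '[[[0,0,4,0,1],[0,0,8,0,1],[0,0,12,0,1],[0,0,12,0,1],[0,0,12,0,1]]]'; python3 d.py .4975 .048 .109 24.9
```

```text
time_s: 7.28
position: [0.498, 0.0481, 0.1164]
eef_rot: [[0.907, 0.421, -0.002], [0.421, -0.907, 0.001], [-0.002, -0.002, -1.0]]
contact_force: [0.3, -0.9, 3.6]
grip_width: 0.0158
t 7.275 pos [0.498  0.0481 0.1164] ang 24.92 F [ 0.34 -0.9   3.55] M [-0.03 -0.12  0.02] w 0.0158 j [0.07 0.3  1.89 0.   0.95 1.21]
tool mm [-0.5 -0.1  7.4] turn 0.0004 tilt 0.14
```

```bash
python3 -m handwheel '[[[-0.2,0,3,0,1],[-0.2,0,6,0,1],[-0.2,0,8,0,1],[-0.2,0,9,0,1],[-0.2,0,9,0,1]]]'; python3 d.py .4975 .048 .109 24.9;python3 - <<'E'
from h import *
c=shot('side','s5.png');cv2.imwrite('pics/s5z.png',cv2.resize(c['color'][190:350,250:450],(750,600))[:,:,::-1])
E
```

```text
time_s: 7.9
position: [0.498, 0.0481, 0.1092]
eef_rot: [[0.907, 0.421, -0.001], [0.421, -0.907, 0.001], [-0.0, -0.001, -1.0]]
contact_force: [-3.5, 0.5, 15.9]
grip_width: 0.0155
t 7.9 pos [0.498  0.0481 0.1092] ang 24.92 F [-3.49  0.5  15.94] M [ 0.03  0.58 -0.04] w 0.0155 j [0.07 0.31 1.9  0.   0.93 1.21]
tool mm [-0.4 -0.1  0.2] turn 0.0003 tilt 0.08
```

View pics/s5z.png

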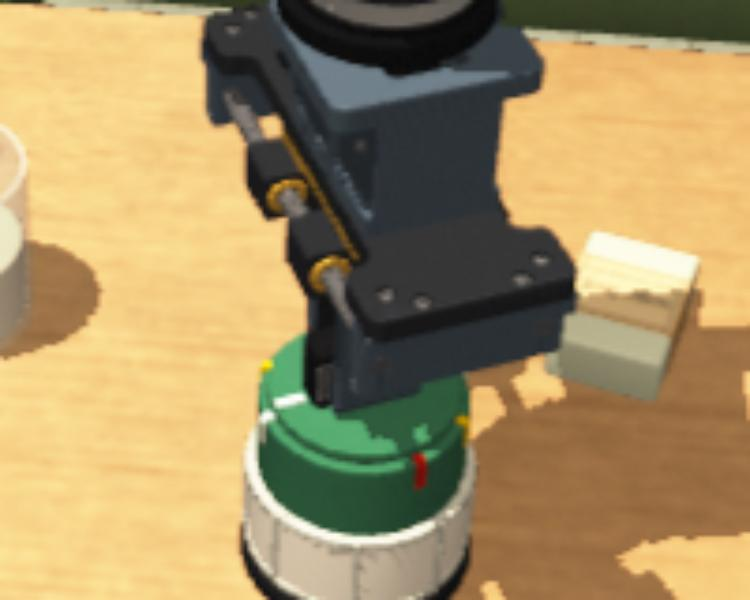

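The push now reads 18 N above the baseline, more than the spring's 9 N maximum. TCP z is 0.109 as predicted, and the flange is on the rim with the pointer at the white mark. Starting the clockwise turn while holding the push.

```bash
python3 -m handwheel '[[[-0.3,0,2,0.09,1],[-0.3,0,2,0.18,1],[-0.3,0,2,0.27,1],[-0.3,0,2,0.35,1],[-0.3,0,2,0.35,1]]]'; python3 d.py .4975 .048 .109 -15.1
```

```text
time_s: 8.57
position: [0.4987, 0.0477, 0.1092]
eef_rot: [[0.996, 0.084, 0.002], [0.084, -0.996, 0.001], [0.002, -0.001, -1.0]]
contact_force: [-2.3, -2.2, 16.2]
grip_width: 0.0159
t 8.575 pos [0.4987 0.0477 0.1092] ang 4.83 F [-2.29 -2.23 16.22] M [-0.27  0.56 -0.17] w 0.0159 j [0.07 0.31 1.9  0.   0.93 1.56]
tool mm [-1.2 -0.4  0.2] turn 0.3479 tilt 0.12
```

```bash
python3 -m handwheel '[[[-0.8,-0.3,2,0.09,1],[-0.8,-0.3,2,0.18,1],[-0.8,-0.3,2,0.27,1],[-0.8,-0.3,2,0.345,1],[-0.8,-0.3,2,0.345,1]]]'; python3 d.py .4975 .048 .109 -15.1;python3 - <<'E'
from h import *
c=shot('side','s6.png');cv2.imwrite('pics/s6z.png',cv2.resize(c['color'][190:350,250:450],(750,600))[:,:,::-1])
w=cloud(c); p=w.reshape(-1,3); H,S,V=cv2.cvtColor(c['color'],cv2.COLOR_RGB2HSV).reshape(-1,3).T
m=(np.hypot(p[:,0]-.4957,p[:,1]-.048)<.04)&(p[:,2]>.09)&(p[:,2]<.104)&(S<60)&(V>130); print(p[m].round(4))
f=(np.hypot(p[:,0]-.4957,p[:,1]-.048)<.038)&(p[:,2]>.09)&(p[:,2]<.104)&(H>50)&(H<90)&(S>90)
print('flange z',np.median(p[f][:,2]),f.sum())
E
```

```text
time_s: 9.2
position: [0.4985, 0.047, 0.1092]
eef_rot: [[0.966, -0.258, 0.004], [-0.258, -0.966, -0.001], [0.004, -0.0, -1.0]]
contact_force: [-2.2, -4.7, 17.3]
grip_width: 0.0159
t 9.2 pos [0.4985 0.047  0.1092] ang -14.93 F [-2.24 -4.7  17.26] M [-0.58  0.81 -0.09] w 0.0159 j [ 0.07  0.31  1.9  -0.    0.92  1.9 ]
tool mm [-1.2 -0.7  0.2] turn 0.003 tilt 0.24
[[0.4614 0.036  0.0971]
 [0.4598 0.0313 0.0926]
 [0.4597 0.0338 0.0931]
 [0.471  0.0508 0.0963]
 [0.4696 0.0518 0.0974]
 [0.4724 0.0535 0.0968]
 [0.471  0.0556 0.099 ]
 [0.4695 0.0552 0.0989]
 [0.4681 0.0536 0.0974]
 [0.4652 0.0545 0.0986]
 [0.4637 0.0514 0.0956]
 [0.4709 0.0556 0.097 ]
 [0.4694 0.0543 0.0958]
 [0.468  0.0557 0.0974]
 [0.4666 0.0573 0.0992]
 [0.4651 0.0558 0.0979]
 [0.4637 0.0571 0.0994]
 [0.4622 0.0551 0.0975]
 [0.4608 0.0558 0.0983]
 [0.4665 0.0588 0.0987]
 [0.465  0.0575 0.0975]
 [0.4636 0.0584 0.0986]
 [0.4622 0.0572 0.0976]
 [0.5327 0.061  0.0912]
 [0.5313 0.0607 0.091 ]
 [0.531  0.0636 0.092 ]
 [0.5296 0.0634 0.092 ]
 [0.5308 0.0658 0.0922]
 [0.5295 0.0643 0.0908]]
flange z 0.09700982358393756 802
```

View pics/s6z.png

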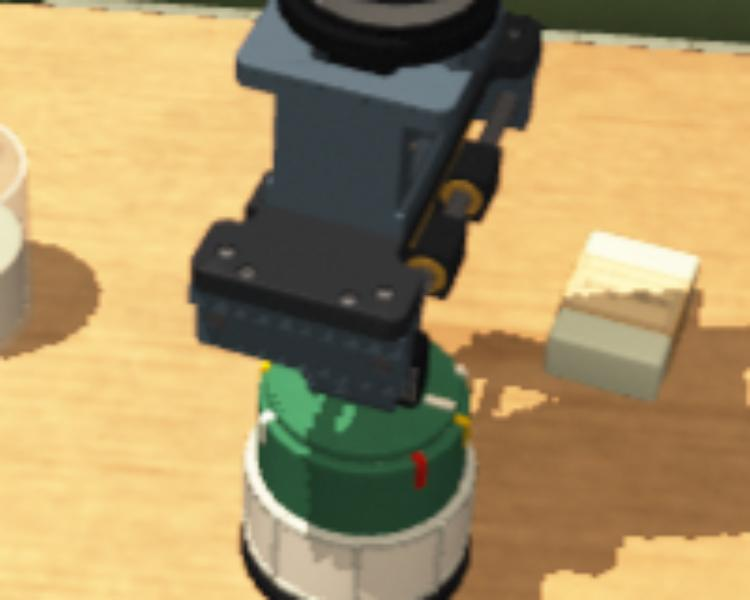

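The pointer at about (440,402) lines up with the yellow mark at (462,425). The flange is flat on the rim at z 0.097, and the measured pointer angle is about −14°. One last settling call relieves the side load while keeping the push.

```bash
python3 -m handwheel '[[[-0.8,-0.6,2,0.003,1],[-0.8,-0.6,2,0.003,1],[-0.8,-0.6,2,0.003,1],[-0.8,-0.6,2,0.003,1],[-0.8,-0.6,2,0.003,1]]]'; python3 d.py .4975 .048 .109 -15.1;python3 - <<'E'
from h import *
c=shot('side','s7.png');cv2.imwrite('pics/s7z.png',cv2.resize(c['color'][190:350,250:450],(750,600))[:,:,::-1])
w=cloud(c); p=w.reshape(-1,3); H,S,V=cv2.cvtColor(c['color'],cv2.COLOR_RGB2HSV).reshape(-1,3).T
f=(np.hypot(p[:,0]-.4957,p[:,1]-.048)<.036)&(p[:,2]>.09)&(p[:,2]<.104)&(H>50)&(H<90)&(S>90)
q=p[f]; A=np.c_[q[:,:2]-[.4957,.048],np.ones(len(q))]; print('plane',np.linalg.lstsq(A,q[:,2],rcond=None)[0])
print(robot.read_state()['joint_vel'].round(3))
E
```

```text
time_s: 9.88
position: [0.4985, 0.047, 0.1093]
eef_rot: [[0.966, -0.259, 0.006], [-0.259, -0.966, -0.002], [0.007, 0.001, -1.0]]
contact_force: [-2.4, -4.0, 18.6]
grip_width: 0.0159
t 9.875 pos [0.4985 0.047  0.1093] ang -15.04 F [-2.44 -3.97 18.64] M [-0.38  0.89  0.11] w 0.0159 j [ 0.07  0.31  1.9  -0.    0.92  1.91]
tool mm [-1.2 -0.7  0.2] turn 0.0011 tilt 0.38
plane [-8.25637349e-05 -8.53873509e-03  9.73967002e-02]
[ 0.002  0.001  0.    -0.001  0.001 -0.001]
```

View pics/s7z.png

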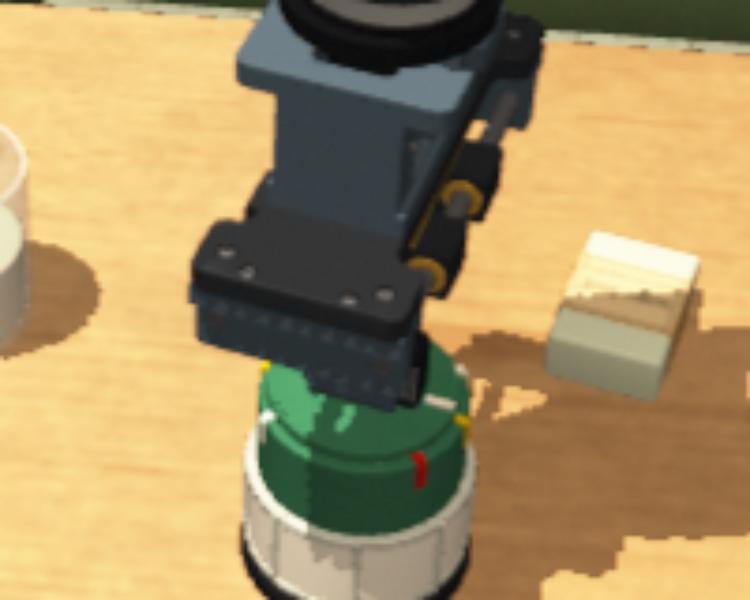

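The picture is unchanged. The pointer is at the yellow mark, the flange is level (0.5°) on the rim, the push is steady at about 20 N, and the arm is still. Handing in.

```bash
python3 -c "
from plant import robot
print(robot.hand_in()); s=robot.read_state(); print(s['time_s'],s['position'],s['contact_force'],s['grip_width'])"
```

```text
the job is handed in; nothing more can be done
None
the job is handed in; nothing more can be done
```

I picked the cap up by its wing grip and lowered it into the lamp with the lugs in the slots. I then pushed it onto the rim, turned it 40° clockwise to the yellow mark, and handed in at about 10 s still gripping and pushing. `hand_in()` reports no verdict, and no state could be read after it.

Last checks before handing in:
- **Turn:** the tool had gone from 24.9° to −15.0°, and the pointer was at the yellow mark in the picture. My estimate from the pointer pixels was about −14°.
- **Seating:** the flange was level within about 0.5°, at z of about 0.097 m against 0.096 m nominal. The upward force was about 20 N, more than the spring's 9 N maximum, so the flange was on the rim. I inferred the foot travel from this and did not measure it directly.
- **Grip and stillness:** the fingers were at 15.9 mm on the 16 mm wing, and the joint speeds were near zero.
- **Bystanders:** the soap looked unmoved in the last pictures. I did not measure the soap, spool, candle or matchbox at the end, but the arm never went near them.

**What disagreed:**
- **Centring:** the TCP ended about 1.4 mm from my lamp centre, with about 5 N of side force, and my last correction did not move it. That is within the bore's clearance and the 5 mm limit.
- **Cameras:** the two cameras differed by about 2 mm in x, so I used cap-to-lamp offsets from a single camera for the fit.

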